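Get the filter coffee machine ready and start it

ROBOT

A 6-joint arm with a two-finger parallel gripper is mounted at the origin on the work surface. World frame = base frame: x ahead of the robot, y to its left, z up, the work surface at z = 0. Lengths are in m, angles in degrees, forces in N, time in s.
With the tool pointing down it reaches from about 0.35 to 0.875 m from the base axis. Payload 4.2 kg.
Tool frame: the origin (TCP) lies midway between the tips of the shut fingers; the grasp point (between the pads) lies 19 mm behind it; z points along the fingers, x is the direction in which the jaws open and shut, and the axes are right-handed (so a half turn about z gives the same grasp; the last joint's range is limited). The gripper opens to 87 mm and grips with 3 to 60 N. Pads are 19 mm wide; open, the fingers measure 117 mm over their backs; the gripper's body (75 mm by 190 mm) begins 51 mm behind the grasp point.
Start: joints at [-52.219, 22.042, 0.453, 0, -68.411, -14.817], TCP at [0.244, -0.575, 0.223] pointing down, gripper open.
Joint ranges: [-179.83, 179.83], [-69.29, 118.12], [-61.27, 80.66], [-181.25, 117.63], [-171.15, -9.14], [-177.46, 177.46]. Speed limits (degrees/s): [159.86, 159.86, 180, 180, 180, 180].

INTERFACE

Orientations are given as a 3x3 rotation matrix whose columns are the frame's x, y, z axes.
In Python, from station import sense, capture, finish_job, find_in gives the robot as it stands.
- The arm moves only by the shell command python3 -m creep 'ROWS'. ROWS is JSON, a list of rows, each a list of 7 numbers: the shift along the tool's x, y, z in mm, then the turn, a rotation vector about the tool's x, y, z in degrees, then the opening, from 0 (shut) to 1 (fully open). A call has exactly 10 rows; each row shifts and turns the commanded pose from where the row before left it, along the tool's axes as they then stand; what a row does not reach is not made up. A row lasts 1/8 s, in which the tool goes at most 62.5 mm and 10.7 degrees, less where a joint would pass 70% of its speed; a pose out of reach is approached as far as the arm can. A call with a gripper value outside its range is refused whole. The fingers move at their own pace and stop on an object; the grip force is fixed at half the most. Time passes only in rows, so rows that do not move let the fingers close, or fill a call up. It gives the time, the measured TCP pose, the force and the opening at its end, in the units of the state.
- sense(): the state, without advancing time (a new reading comes with each control period).
- capture(name): name is "side" or "top" or "wrist"; returns a dict with "color" (400x640x3 uint8, blue, green, red), "vertical_fov" (degrees; the focal length in pixels is half the picture's height over the tangent of half this angle, whatever the lens; pixels are square), "cx", "cy" (the principal point, pixels), "R" (3x3) and "t" (3): a world point X has camera coordinates R X + t. Camera axes: x right, y down, z forward; pixel columns grow to the right and rows downward; lengths in m; the calibration is good to about 2 mm. A picture is of the moment at which its call begins. There is no depth.
- finish_job(): hands the job in, once; it reports no verdict.
Trained networks look in the newest picture that a camera, given by its name, has taken for a name from the list of things; names that differ only in an ending like _2 or _b are one class to them, and where a whole thing is asked for, a point or a joint stands for the part that bears it (a point fixed in the world has none). Each returns a list of dicts, best first, with "p" (0 to 1); they miss things now and then, are a little off and sometimes report something else, mostly with a low value. They report only what shows in the picture. A call takes as long as a camera call. They do not tell look-alikes from the thing itself.
- find_in(camera, name): "xy" ([column, row] in pixels, amid what is visible of it).
The state is a dict: "time_s": time; "joints": joint angles; "joint_velocities": joint speeds; "effort": joint torques, N m; "tcp_pos": TCP position; "ee_rot": TCP orientation; "wrist_force": force on the tool from outside, world axes, zero at the start; "moment": the same for the moment, N m; "gripper_width": opening from 0.0 (shut) to 1.0 (fully open).
Only numpy, scipy, OpenCV 4.12 (cv2) and the standard library are available. Lean on these libraries where they do the work, as an engineer would, in place of code of your own. Each camera call takes 0.05 s, during which the arm holds its last target. There are 200 camera calls.

TASK

Get the filter coffee machine ready and start it: push the swung-out filter basket fully shut and gently push the glass carafe back along the warming plate, upright and without lifting it, until it stands fully home against the stop. Only when both are in place, press the red start button on top of the machine all the way down and let go. Push with the fingertips only, pick nothing up, and leave the cups, jars and tools standing on the counter where they are.

Things in the scene. Friction and masses are not known exactly. Their poses are not given: they have to be found in the camera images.
- machine: Black and silver filter coffee machine, fixed, 190 mm wide, 265 deep, 275 high. Origin on the counter straight below point seat; -x points out of its open front, +x to its column, z up. Its level deck, 38 mm above the counter, reaches 110 mm in front of the origin and 95 mm to each side. Its head hangs over the deck from 246 mm above the counter up, reaching 45 mm in front of the origin.
- seat (a point): Place of the carafe: point on the machine's deck, 38 mm above the counter, under the axis of a carafe that stands fully home, in the middle of a flush dark warming plate of 66 mm radius. Axes as the machine's. Behind it is the back stop, a hollow of three upright faces, each 61 mm from this point, the outer two turned 38 deg: a carafe pushed against it is centred by it.
- carafe_center (a point): Centre of the glass carafe, on its upright axis (z), 55 mm above its foot. Body 92 mm across at the foot, 120 at its widest (36 to 50 mm above the foot); black lid, 120 mm high in all; about 0.4 kg, slides on the deck. Black handle towards -x, 18 mm thick, out to 102 mm from the axis, 36 to 102 mm above the foot, turned to the machine's +y side at first. Starts 35 to 57 mm in front of its place.
- basket (a joint): Angle of the swing-out filter basket, rad: 0 = fully shut against a firm stop (basket straight above the seat), 1.3 = fully out. Starts at 0.5 to 0.95. Upright hinge with light friction (about 0.5 N at the lip); it stays where it is left. Seen from above it turns anticlockwise as it opens.
- basket_hinge (a point): Point on the upright hinge axis of the filter basket, 204 mm above the counter, 25 mm behind (+x) and 80 mm to the -y side of the machine's origin. Fixed, axes as the machine's.
- basket_lip (a point): Centre of the outer face of the silver pull lip on the basket's front. Lip 34 mm wide, 176 to 231 mm above the counter; its flat face looks along this point's -x axis, away from the basket. Basket: black cone, 106 mm across at the top, 168 to 240 mm above the counter. When shut, this point lies 75 mm in front of the machine's origin.
- start_top (a point): Centre of the top of the red round start button, 28 mm across, on the top of the machine's head; z up. Pressed straight down.
- start (a joint): Travel of the start button in m: 0 = up, 0.006 = fully down; a spring, about 5 N fully down, brings it back up.
- mug_blue: Blue mug, 78 mm across, 88 mm high, origin under its centre, handle at +y; stands beside the front of the machine. Leave alone.
- mug_white: White mug, 78 mm across, 88 mm high, origin under its centre, handle at +y. Leave alone.
- shot_glass: Small clear glass, 60 mm across, 70 mm high, origin under its centre; stands in front of the machine. Leave alone.
- sugar_jar: Pale jar with a wooden lid, 76 mm across, 110 mm high, origin under its centre. Leave alone.
- coffee_tin: Dark tin with a pale lid and a terracotta label, 84 mm across, 130 mm high, origin under its centre. Leave alone.
- milk_jug: Steel milk jug, 76 mm across, 90 mm high, origin under its centre, handle at +y. Leave alone.
- tamper: Steel coffee tamper, foot 58 mm across, 80 mm high, origin under its centre. Leave alone.
There are look-alikes about, which are no part of the job. Leave any purple or yellow look-alike of the part that bears carafe_center alone.

How it is judged:
By the outcome, as a careful person would: the job done as asked, in the order asked, and still so for the second after the job is handed in, with the robot touching nothing.
It also fails if it takes over 54 s, if anything falls off the work surface, if the arm or the gripper's body presses on something with over 40 N, if the wrist force passes 120 N, or if a joint passes its speed limit or range.

## Working session

There is one attempt and no reset: what is moved stays moved. The work goes in short steps, Python scripts to look and compute and a shell command to move; the robot and the scene stay as the last step left them, time stands still between calls to the robot, and variables do not carry over. Pictures are saved under pics/ and viewed, about 8 in all and at most 12, crops included, and the job is handed in when it is done.

```bash
mkdir -p pics
cat > h.py <<'E'
import numpy as np,cv2
from station import sense,capture,find_in
def K(c):
    f=200/np.tan(np.radians(c["vertical_fov"]/2)); return f,c["cx"],c["cy"]
def ray(c,xy):
    f,cx,cy=K(c);R=np.array(c["R"]);t=np.array(c["t"])
    d=R.T@np.array([(xy[0]-cx)/f,(xy[1]-cy)/f,1]);return -R.T@t,d
def atz(c,xy,z):
    o,d=ray(c,xy);return o+d*(z-o[2])/d[2]
def proj(c,X):
    f,cx,cy=K(c);p=np.array(c["R"])@np.array(X)+np.array(c["t"]);return [f*p[0]/p[2]+cx,f*p[1]/p[2]+cy]
def tri(cs,xys):
    A=0;b=0
    for c,xy in zip(cs,xys):
        o,d=ray(c,xy);d=d/np.linalg.norm(d);P=np.eye(3)-np.outer(d,d);A=A+P;b=b+P@o
    return np.linalg.solve(A,b)
E
python3 - <<'E'
from h import *
np.set_printoptions(precision=3,suppress=True)
s=sense();print(s["time_s"],s["tcp_pos"],s["ee_rot"])
for n in("side","top"):
    c=capture(n);cv2.imwrite(f"pics/{n}0.png",c["color"])
    print(n,c["vertical_fov"],c["cx"],c["cy"],np.array(c["R"]).tolist(),c["t"])
    for k in["machine","carafe_center","basket_lip","start_top","mug_blue","shot_glass"]:
        print(k,[(np.round(d["xy"]).tolist(),round(d["p"],2)) for d in find_in(n,k)[:3]])
print(sense()["time_s"])
E
```

```text
0.0 [ 0.244 -0.575  0.221] [[-0.39   0.921 -0.001]
 [ 0.921  0.39   0.002]
 [ 0.002 -0.    -1.   ]]
side 56.209426339399876 320.6451996487872 201.29606469523918 [[-0.6812928810366083, -0.7319365739723824, -0.010433692079468445], [-0.4327842300061117, 0.41425295481351276, -0.8006823962635189], [0.5903709177346519, -0.5409836791529344, -0.598998195642775]] [0.31  0.362 1.038]
machine [([333.0, 174.0], 0.93)]
carafe_center [([369.0, 171.0], 0.88), ([303.0, 322.0], 0.84), ([445.0, 200.0], 0.66)]
basket_lip [([320.0, 176.0], 0.67), ([272.0, 288.0], 0.28)]
start_top [([307.0, 145.0], 0.54)]
mug_blue [([264.0, 217.0], 0.74)]
shot_glass [([318.0, 255.0], 0.6)]
top 51.62513087978495 320.6867678989389 204.26043171147856 [[-8.998786894238891e-05, -0.999565256845904, -0.029483710905602447], [-0.9869775434576363, 0.004831470442244048, -0.16078552672331917], [0.16085807599406657, 0.029085291814720013, -0.9865488965011004]] [-0.015  0.513  1.306]
machine [([377.0, 167.0], 0.9)]
carafe_center [([231.0, 294.0], 0.87), ([450.0, 166.0], 0.83), ([346.0, 254.0], 0.7)]
basket_lip [([340.0, 182.0], 0.9)]
start_top [([357.0, 145.0], 0.54)]
mug_blue [([296.0, 149.0], 0.6)]
shot_glass [([293.0, 236.0], 0.63)]
0.7
```

View pics/side0.png

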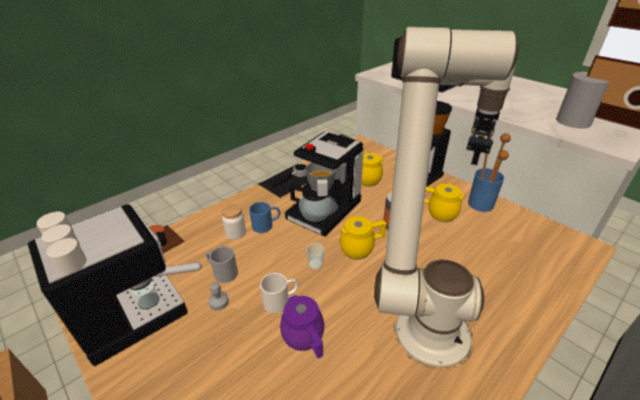

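View pics/top0.png

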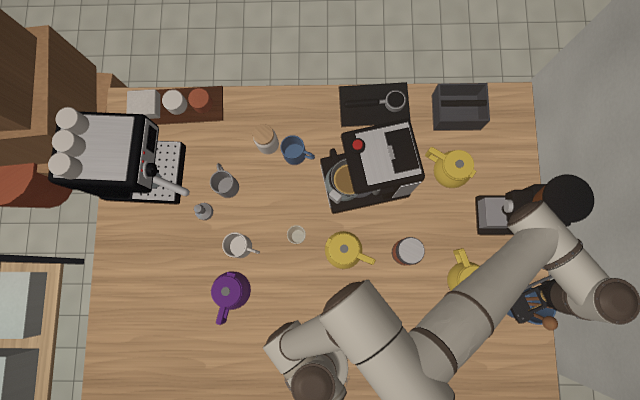

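The machine sits at about (375,165) in the top view, with its front facing image-left and the red button at (357,145). Purple and yellow jugs stand around it. I'll zoom in on both views.

Run:
```python
import cv2,numpy as np
a=cv2.imread("pics/top0.png")[110:225,280:440];b=cv2.imread("pics/side0.png")[120:240,240:390]
a=cv2.resize(a,(800,575),interpolation=3);b=cv2.resize(b,(750,600),interpolation=3)
cv2.imwrite("pics/ct.png",a);cv2.imwrite("pics/cs.png",b)
```

```text
(no output)
```

View pics/ct.png

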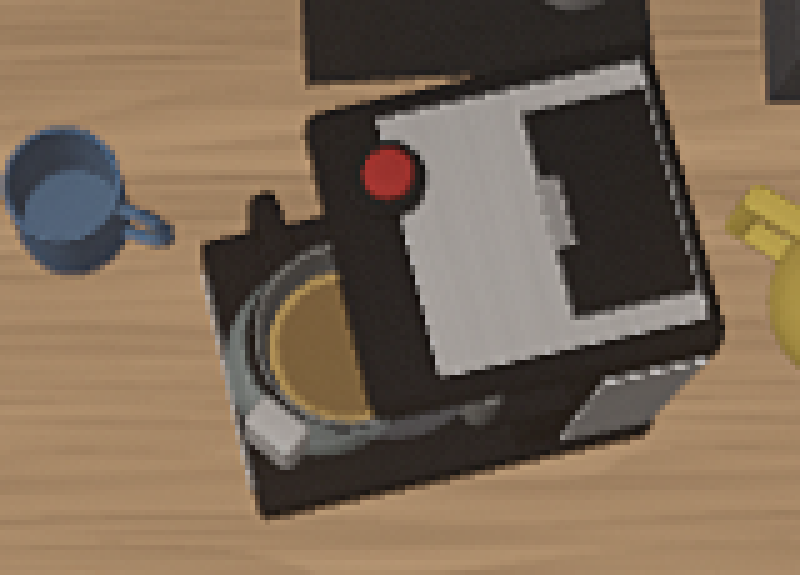

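View pics/cs.png

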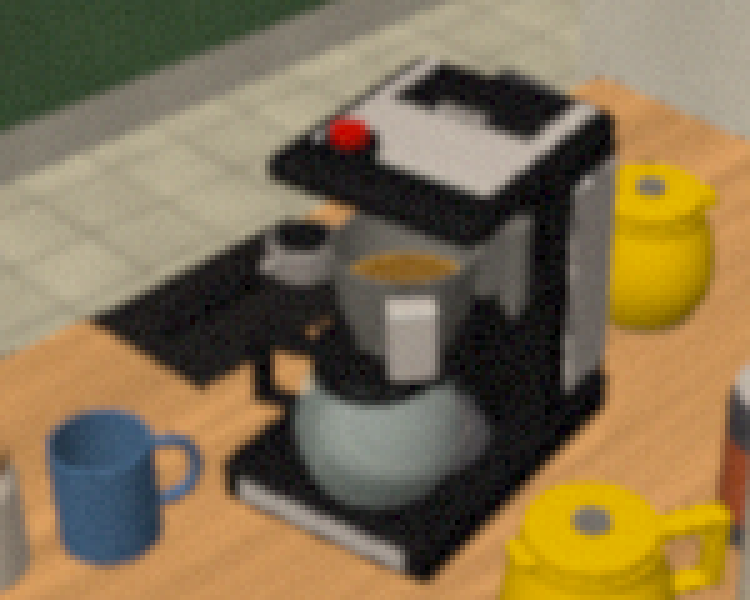

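```bash
cat > fit.py <<'E'
from h import *
from scipy.optimize import least_squares
import json
np.set_printoptions(precision=4,suppress=True)
T=capture("top");S=capture("side")
def M(p,X):
    c,s=np.cos(p[2]),np.sin(p[2]);return np.array([p[0]+c*X[0]-s*X[1],p[1]+s*X[0]+c*X[1],X[2]])
obs=[(T,(-.11,.095,.038),(321,158.6)),(T,(-.11,-.095,.038),(332.4,212.5)),(T,(-.045,.095,.275),(342,133.8)),(T,(-.045,-.095,.275),(355,193)),
(T,(.155,.095,.275),(409,122)),(T,(.155,-.095,.275),(424,178)),(S,(-.11,.095,.038),(287.5,216.5)),(S,(-.11,-.095,.038),(322.5,230)),(S,(-.045,-.095,.275),(334.5,164))]
r=least_squares(lambda p:np.concatenate([np.subtract(proj(c,M(p,X)),u) for c,X,u in obs]),[.75,-.05,-1.4],loss="soft_l1")
p=r.x;print("pose",p[:2],np.degrees(p[2]));print(r.fun.reshape(-1,2).round(1).tolist())
inv=lambda W:M([0,0,-p[2]],np.array(W)-[p[0],p[1],0])
b=tri([T,S],[(280+389/5,110+173/5),(240+349/5,120+135/5)]);print("button",b,inv(b))
# lip: top view top centre of lip z .231 ; side face centre
l=atz(T,(280+275/5,110+432/5),.22);print("lip top",inv(l))
l=tri([T,S],[(280+275/5,110+432/5),(240+412/5,120+345/5)]);print("lip tri",inv(l))
H=np.array([.025,-.08])
for a in np.arange(.4,1,.1):
    v=np.array([-.1,.08]);c,s=np.cos(a),np.sin(a);L=H+[c*v[0]-s*v[1],s*v[0]+c*v[1]]
    print(round(a,1),L,[np.round(proj(c_,M(p,(*L,.2035))),1).tolist() for c_ in(T,S)])
for d in(.035,.045,.057):
    print(d,[np.round(proj(T,M(p,(-d-.06,0,.08))),1).tolist(),np.round(proj(T,M(p,(-d,.1,.1))),1).tolist(),np.round(proj(S,M(p,(-d,0,.093))),1).tolist()])
print("axes x,y",M([0,0,p[2]],(1,0,0)),M([0,0,p[2]],(0,1,0)))
json.dump(p.tolist(),open("pose.json","w"))
E
python3 fit.py
```

```text
pose [ 0.6007 -0.1384] -77.71661378301926
[[-1.9, -0.8], [-0.9, 0.5], [-2.8, -4.4], [-0.2, 2.4], [0.8, -8.0], [3.3, 1.5], [-3.7, -5.4], [2.9, -0.4], [1.8, 0.3]]
button [ 0.6387 -0.1241  0.2802] [-0.0059  0.0402  0.2802]
lip top [-0.0949 -0.0763  0.22  ]
lip tri [-0.0937 -0.0721  0.1954]
0.4 [-0.0983 -0.0453] [[331.5, 187.3], [315.0, 185.1]]
0.5 [-0.1011 -0.0577] [[331.5, 191.7], [317.5, 186.7]]
0.6 [-0.1027 -0.0704] [[331.9, 196.1], [320.3, 188.1]]
0.7 [-0.103  -0.0832] [[332.7, 200.4], [323.5, 189.4]]
0.8 [-0.1021 -0.096 ] [[334.0, 204.6], [326.8, 190.5]]
0.9 [-0.0998 -0.1086] [[335.8, 208.7], [330.4, 191.4]]
0.035 [[329.5, 181.3], [341.1, 145.9], [315.5, 197.9]]
0.045 [[326.5, 182.0], [338.0, 146.6], [313.9, 199.2]]
0.057 [[322.8, 182.8], [334.4, 147.4], [312.0, 200.8]]
axes x,y [ 0.2127 -0.9771  0.    ] [0.9771 0.2127 0.    ]
```

```bash
python3 - <<'E'
s=open("fit.py").read()
s=s.replace("M(p,X)),u) for","M(p,(X[0],X[1]*(p[3]/.095 if X[2]>.1 else 1),X[2]))),u) for").replace("[.75,-.05,-1.4]","[.75,-.05,-1.4,.085]")
s=s.replace(",(S,(-.045",",(T,(.155,-.095,.0),(410.5,196)),(S,(-.045").replace("np.degrees(p[2]))","np.degrees(p[2]),p[3:])")
open("fit.py","w").write(s)
E
python3 fit.py
```

```text
pose [ 0.5968 -0.1412] -78.46241696004293 [0.0839]
[[-0.8, -0.2], [-0.5, 1.3], [-0.6, 0.4], [-0.6, -0.2], [3.4, -2.4], [3.2, -0.2], [-2.6, -5.6], [3.7, -0.2], [-1.0, 3.4], [0.1, -0.5]]
button [ 0.6387 -0.1241  0.2802] [-0.0083  0.0445  0.2802]
lip top [-0.0959 -0.0731  0.22  ]
lip tri [-0.0947 -0.069   0.1954]
0.4 [-0.0983 -0.0453] [[332.2, 188.3], [315.9, 185.2]]
0.5 [-0.1011 -0.0577] [[332.1, 192.6], [318.4, 186.8]]
0.6 [-0.1027 -0.0704] [[332.4, 197.0], [321.3, 188.3]]
0.7 [-0.103  -0.0832] [[333.3, 201.3], [324.4, 189.6]]
0.8 [-0.1021 -0.096 ] [[334.5, 205.6], [327.7, 190.7]]
0.9 [-0.0998 -0.1086] [[336.2, 209.7], [331.3, 191.6]]
0.035 [[330.3, 182.1], [342.4, 146.9], [316.7, 198.0]]
0.045 [[327.3, 182.8], [339.3, 147.5], [315.1, 199.3]]
0.057 [[323.6, 183.5], [335.6, 148.3], [313.1, 200.9]]
axes x,y [ 0.2    -0.9798  0.    ] [0.9798 0.2    0.    ]
```

```bash
python3 -m creep '[[10,15,-50,0,0,0,0.5],[10,15,-50,0,0,0,0],[10,15,-50,0,0,0,0],[38,45,-8,0,0,0,0],[38,45,-8,0,0,0,0],[38,45,-8,0,0,0,0],[38,45,-8,0,0,0,0],[38,45,-8,0,0,0,0],[38,45,-8,0,0,0,0],[38,45,-8,0,0,0,0]]'
cat > st.py <<'E'
# state in machine frame; optional target (machine frame mm) -> shift in tool axes
from h import *
import json,sys
np.set_printoptions(precision=1,suppress=True)
p=json.load(open("pose.json"));s=sense();R=np.array(s["ee_rot"])
c,n=np.cos(p[2]),np.sin(p[2]);Rm=np.array([[c,-n,0],[n,c,0],[0,0,1]])
X=Rm.T@(np.array(s["tcp_pos"])-[p[0],p[1],0])*1000
print("t",round(s["time_s"],2),"tcp(m)",X,"F(m)",Rm.T@np.array(s["wrist_force"]),"w",s["gripper_width"],"j",np.array(s["joints"]))
print("tool in machine\n",np.array2string(Rm.T@R,precision=3))
for a in sys.argv[1:]:
    g=np.array(eval(a));print(a,"->",(R.T@Rm)@(g-X));X=g
E
python3 st.py
python3 - <<'E'
from h import *
c=capture("top")
for k in["mug_blue","shot_glass"]:
    for d in find_in("top",k)[:2]: print(k,d,atz(c,d["xy"],.04))
E
```

```text
time_s: 2.15
tcp_pos: [0.4602, -0.1606, 0.4292]
ee_rot: [[-0.39, 0.921, 0.001], [0.921, 0.39, -0.0], [-0.0, 0.001, -1.0]]
wrist_force: [0.8, -0.6, -0.2]
gripper_width: 0.021
t 2.15 tcp(m) [  -8.3 -137.7  429.2] F(m) [ 0.8  0.6 -0.2] w 0.021320998405471473 j [ -0.1   3.9   5.5   0.  -91.5 -66.9]
tool in machine
 [[-0.98  -0.198  0.   ]
 [-0.198  0.98   0.001]
 [-0.     0.001 -1.   ]]
```

```bash
python3 -m creep '[[47,39,0,0,0,0,0],[47,39,0,0,0,0,0],[47,39,0,0,0,-9.8,0],[0,0,0,0,0,-9.8,0],[0,0,0,0,0,-9.8,0],[0,0,0,0,0,-9.8,0],[0,0,0,0,0,-9.8,0],[0,0,0,0,0,-9.8,0],[0,0,0,0,0,-9.8,0],[0,0,0,0,0,-9.8,0]]'
python3 st.py
python3 - <<'E'
from h import *
import json
p=json.load(open("pose.json"))
c=capture("wrist");f=c["color"].copy()
def M(X):
    a,s=np.cos(p[2]),np.sin(p[2]);return np.array([p[0]+a*X[0]-s*X[1],p[1]+s*X[0]+a*X[1],X[2]])
for X in[(-.11,.095,.038),(-.11,-.095,.038),(-.045,.084,.275),(-.045,-.084,.275),(-.1027,-.0704,.231)]:
    print(X,np.round(proj(c,M(X)),1))
cv2.imwrite("pics/w1.png",f)
print(-np.array(c["R"]).T@np.array(c["t"]))
for k in["carafe_center","basket_lip","start_top","mug_blue","shot_glass"]:
    print(k,[(np.round(d["xy"]).tolist(),round(d["p"],2)) for d in find_in("wrist",k)[:3]])
t=capture("top")
for k in["mug_blue","shot_glass"]:
    for d in find_in("top",k)[:2]: print(k,d,atz(t,d["xy"],.04))
E
```

```text
time_s: 3.55
tcp_pos: [0.5123, 0.0116, 0.4285]
ee_rot: [[-0.98, -0.201, -0.0], [-0.201, 0.98, -0.0], [0.0, -0.0, -1.0]]
wrist_force: [0.3, -0.1, -0.5]
gripper_width: 0.004
t 3.55 tcp(m) [-166.6  -52.2  428.5] F(m) [ 0.2  0.3 -0.5] w 0.004399284576072224 j [ 19.5   6.6   8.4   0.  -91.8  -7.9]
tool in machine
 [[ 0.001 -1.     0.   ]
 [-1.    -0.001 -0.   ]
 [ 0.    -0.    -1.   ]]
(-0.11, 0.095, 0.038) [236.3 128.3]
(-0.11, -0.095, 0.038) [345.7 128.3]
(-0.045, 0.084, 0.275) [176.4  62.5]
(-0.045, -0.084, 0.275) [354.5  62.6]
(-0.1027, -0.0704, 0.231) [337.  125.1]
[ 0.52512868 -0.05467951  0.59072868]
carafe_center [([258.0, 108.0], 0.96), ([458.0, 305.0], 0.61), ([428.0, 118.0], 0.57)]
basket_lip [([303.0, 94.0], 0.82)]
start_top [([210.0, 20.0], 0.81)]
mug_blue [([210.0, 175.0], 0.91)]
shot_glass [([372.0, 202.0], 0.69)]
shot_glass {'xy': [294.0, 233.6], 'p': 0.84} [0.41742365 0.0700951  0.04      ]
shot_glass {'xy': [356.2, 142.4], 'p': 0.49} [ 0.72133485 -0.13457596  0.04      ]
```

View pics/w1.png

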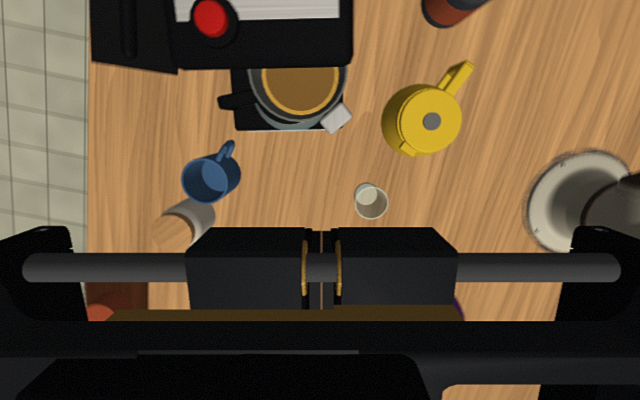

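```bash
cat > lip.py <<'E'
from h import *
import json
p=json.load(open("pose.json"))
def M(X):
    a,s=np.cos(p[2]),np.sin(p[2]);return np.array([p[0]+a*X[0]-s*X[1],p[1]+s*X[0]+a*X[1],X[2]])
c=capture("wrist");T=capture("top")
for a in np.arange(.45,1,.1):
    r=[]
    for y,z in((-.017,.231),(.017,.231),(.017,.176),(-.017,.176)):
        v=np.array([-.1,.08+y]);C,S=np.cos(a),np.sin(a);L=np.array([.025,-.08])+[C*v[0]-S*v[1],S*v[0]+C*v[1]]
        r.append(np.round(proj(c,M((*L,z)))).tolist()+np.round((np.array(proj(T,M((*L,z))))-[280,110])*5).tolist())
    print(round(a,2),r)
E
python3 lip.py
```

```text
0.45 [[334.0, 115.0, 279.0, 416.0], [307.0, 128.0, 242.0, 369.0], [309.0, 127.0, 243.0, 389.0], [332.0, 116.0, 278.0, 434.0]]
0.55 [[345.0, 115.0, 282.0, 437.0], [319.0, 132.0, 240.0, 394.0], [319.0, 130.0, 241.0, 412.0], [342.0, 116.0, 281.0, 454.0]]
0.65 [[355.0, 115.0, 287.0, 457.0], [331.0, 134.0, 241.0, 418.0], [330.0, 132.0, 242.0, 435.0], [351.0, 116.0, 286.0, 473.0]]
0.75 [[366.0, 113.0, 294.0, 477.0], [343.0, 134.0, 244.0, 442.0], [340.0, 133.0, 245.0, 459.0], [360.0, 114.0, 293.0, 492.0]]
0.85 [[376.0, 111.0, 303.0, 496.0], [355.0, 134.0, 250.0, 466.0], [351.0, 132.0, 251.0, 481.0], [369.0, 112.0, 302.0, 510.0]]
0.95 [[386.0, 107.0, 314.0, 514.0], [368.0, 132.0, 258.0, 489.0], [362.0, 131.0, 259.0, 504.0], [378.0, 109.0, 312.0, 527.0]]
```

```bash
python3 -m creep '[[0,0,0,10,0,0,0],[0,0,0,10,0,0,0],[0,0,0,10,0,0,0],[0,0,0,10,0,0,0],[0,0,0,10,0,0,0],[13,31,33,0,0,0,0],[13,31,33,0,0,0,0],[13,31,33,0,0,0,0],[13,31,33,0,0,0,0],[13,31,33,0,0,0,0]]'
python3 st.py "(-110,-92,205)" "(-101,-52,205)" "(-81,-15,205)"
```

```text
time_s: 5.35
tcp_pos: [0.4539, -0.0258, 0.2026]
ee_rot: [[-0.98, -0.126, 0.152], [-0.198, 0.631, -0.75], [-0.001, -0.765, -0.644]]
wrist_force: [0.4, 0.8, 0.6]
gripper_width: 0.007
t 5.35 tcp(m) [-141.6 -116.9  202.6] F(m) [-0.7  0.6  0.6] w 0.00655171587633517 j [ 40.7  13.6 -46.7  46.1 -68.  -62.4]
tool in machine
 [[-0.002 -0.644  0.765]
 [-1.     0.003 -0.001]
 [-0.001 -0.765 -0.644]]
(-110,-92,205) -> [-25.  -22.1  22.6]
(-101,-52,205) -> [-40.   -5.7   6.9]
(-81,-15,205) -> [-37.  -12.8  15.3]
```

```bash
python3 -m creep '[[-8,-7,7.5,0,0,0,0],[-8,-7,7.5,0,0,0,0],[-9,-8,7.5,0,0,0,0],[-10,-1.5,1.7,0,0,0,0],[-10,-1.5,1.7,0,0,0,0],[-10,-1.5,1.7,0,0,0,0],[-10,-1.5,1.7,0,0,0,0],[-12,-4,5,0,0,0,0],[-12,-4,5,0,0,0,0],[-10,-4,4,0,0,0,0]]'
python3 st.py "(-75,0,205)"
python3 - <<'E'
from h import *
c=capture("top");cv2.imwrite("pics/t2.png",cv2.resize(c["color"][110:225,280:440],(400,288),interpolation=3))
s=capture("side");cv2.imwrite("pics/s2.png",cv2.resize(s["color"][120:240,240:390],(400,320),interpolation=3))
a=cv2.imread("pics/t2.png");b=cv2.imread("pics/s2.png");a=cv2.copyMakeBorder(a,0,32,0,0,0);cv2.imwrite("pics/ts2.png",np.hstack([a,b]))
E
```

```text
time_s: 6.6
tcp_pos: [0.5675, -0.0603, 0.2073]
ee_rot: [[-0.979, -0.127, 0.161], [-0.205, 0.633, -0.746], [-0.007, -0.763, -0.646]]
wrist_force: [2.4, 7.4, -0.4]
gripper_width: 0.007
t 6.6 tcp(m) [-85.1 -12.5 207.3] F(m) [-6.8  3.9 -0.4] w 0.007309331433832437 j [ 27.8  20.6 -36.6  54.6 -64.4 -55.2]
tool in machine
 [[ 0.005 -0.646  0.763]
 [-1.     0.002  0.009]
 [-0.007 -0.763 -0.646]]
(-75,0,205) -> [-12.4  -4.7   9.3]
```

View pics/ts2.png

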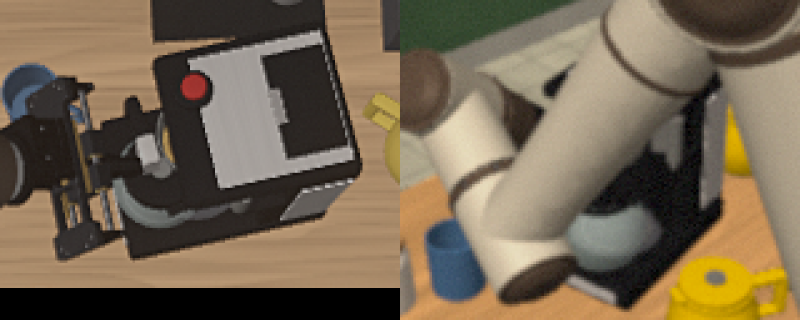

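The lip now sits just right of the fingertips, nearly shut, with light contact. I'll keep pushing while watching the force.

```bash
python3 -m creep '[[0,-1.3,1.5,0,0,0,0],[0,-1.3,1.5,0,0,0,0],[0,-1.3,1.5,0,0,0,0],[0,0,0,0,0,0,0],[0,0,0,0,0,0,0],[0,0,0,0,0,0,0],[0,0,0,0,0,0,0],[0,0,0,0,0,0,0],[0,0,0,0,0,0,0],[0,0,0,0,0,0,0]]'
python3 st.py
```

```text
time_s: 7.95
tcp_pos: [0.571, -0.0629, 0.2074]
ee_rot: [[-0.977, -0.129, 0.168], [-0.212, 0.636, -0.742], [-0.012, -0.761, -0.649]]
wrist_force: [4.7, 15.5, -0.0]
gripper_width: 0.004
t 7.95 tcp(m) [-81.8  -9.6 207.4] F(m) [-14.2   7.7  -0. ] w 0.0043349929369909225 j [ 27.2  20.5 -36.7  55.3 -63.7 -55. ]
tool in machine
 [[ 0.012 -0.649  0.761]
 [-1.     0.001  0.017]
 [-0.012 -0.761 -0.649]]
```

```bash
python3 -m creep '[[0,13,-15,0,0,0,0],[0,13,-15,-5,0,0,0.6],[0,13,-15,-5,0,0,0.6],[0,13,-15,0,0,0,0.6],[0,0,0,0,0,0,0.6],[0,0,0,0,0,0,0.6],[0,0,0,0,0,0,0.6],[0,0,0,0,0,0,0.6],[0,0,0,0,0,0,0.6],[0,0,0,0,0,0,0.6]]'
python3 st.py "(-140,0,72)" "(-62,0,72)"
python3 - <<'E'
from h import *
import json
p=json.load(open("pose.json"));a,s=np.cos(p[2]),np.sin(p[2]);Rm=np.array([[a,-s],[s,a]])
c=cv2.imread("pics/top0.png");T=capture("top")
for xy,z in(((293,151),.088),((296.5,235),.07),((333,153),.1)): print(xy,Rm.T@(atz(T,xy,z)[:2]-p[:2]))
c=capture("wrist");cv2.imwrite("pics/w2.png",c["color"])
E
```

```text
time_s: 9.2
tcp_pos: [0.5483, 0.0073, 0.2106]
ee_rot: [[-0.98, -0.151, 0.126], [-0.197, 0.751, -0.63], [0.0, -0.643, -0.766]]
wrist_force: [0.2, -0.3, -0.0]
gripper_width: 0.603
t 9.2 tcp(m) [-155.2  -17.7  210.6] F(m) [ 0.4  0.1 -0. ] w 0.6027835645898005 j [ 34.3  18.5 -30.6  40.6 -65.5 -48.5]
tool in machine
 [[-0.003 -0.766  0.643]
 [-1.     0.002 -0.002]
 [ 0.    -0.643 -0.766]]
(-140,0,72) -> [-17.8  77.5 115.9]
(-62,0,72) -> [ -0.3 -59.7  50.1]
(293, 151) [-0.19194861  0.12331963]
(296.5, 235) [-0.2337676  -0.14264566]
(333, 153) [-0.06824156  0.08654642]
```

View pics/w2.png

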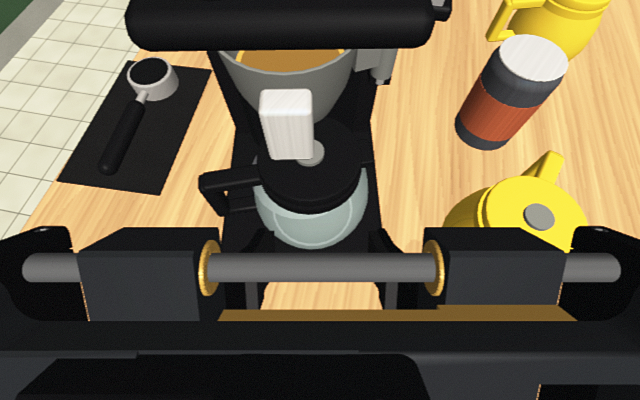

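The lip at (286,125) faces the front squarely, and the carafe lid knob is at (312,150). I'll check both against projections before descending.

```bash
cat > chk.py <<'E'
from h import *
import json,sys
p=json.load(open("pose.json"));a,s=np.cos(p[2]),np.sin(p[2]);Rm=np.array([[a,-s],[s,a]])
c=capture("wrist")
def P(X): return np.round(proj(c,[*(Rm@np.array(X[:2])+p[:2]),X[2]]),1)
for an in(0,.03,.06,.1,.15):
    r=[]
    for y,z in((-.017,.231),(.017,.231),(.017,.176),(-.017,.176)):
        v=np.array([-.1,.08+y]);C,S=np.cos(an),np.sin(an);L=np.array([.025,-.08])+[C*v[0]-S*v[1],S*v[0]+C*v[1]];r.append(P((*L,z)).tolist())
    print(an,r)
def B(xy,z): 
    q=atz(c,xy,z);return Rm.T@(q[:2]-p[:2])
if len(sys.argv)>1:
    for q in sys.argv[1:]: u,v,z=eval(q);print(q,B((u,v),z))
E
python3 chk.py "(312,143,.158)" "(310,170,.158)" "(310,184,.145)"
```

```text
0 [[318.5, 110.1], [263.1, 110.3], [275.2, 159.9], [319.2, 159.7]]
0.03 [[323.5, 112.4], [267.8, 113.9], [279.0, 163.0], [323.1, 161.7]]
0.06 [[328.5, 114.7], [272.6, 117.5], [282.8, 166.0], [327.1, 163.6]]
0.1 [[335.5, 117.5], [279.4, 122.1], [288.2, 170.0], [332.6, 166.0]]
0.15 [[344.5, 120.7], [288.3, 127.6], [295.4, 174.7], [339.7, 168.8]]
(312,143,.158) [-0.04601723 -0.01068913]
(310,170,.158) [-0.07328078 -0.00928654]
(310,184,.145) [-0.07934908 -0.00892092]
```

```bash
python3 -m creep '[[-2.5,19,29,0,0,0,0.6],[-2.5,19,29,0,0,0,0.6],[-2.5,19,29,0,0,0,0.6],[-2.5,19,29,0,0,0,0.6],[0,-4,3.4,0,0,0,0.6],[0,-4,3.4,0,0,0,0.6],[0,-4,3.4,0,0,0,0.6],[0,-4,3.4,0,0,0,0.6],[0,-4,3.4,0,0,0,0.6],[0,0,0,0,0,0,0.6]]'
python3 st.py "(-62,4,74)"
python3 - <<'E'
from h import *
c=capture("wrist");s=capture("side")
cv2.imwrite("pics/w3.png",np.hstack([cv2.resize(c["color"][60:340],(400,175)),cv2.resize(s["color"][100:250,220:400],(210,175))]))
E
```

```text
time_s: 10.6
tcp_pos: [0.5671, -0.0321, 0.0732]
ee_rot: [[-0.98, -0.15, 0.128], [-0.198, 0.751, -0.63], [-0.001, -0.642, -0.766]]
wrist_force: [0.4, 1.8, 0.7]
gripper_width: 0.598
t 10.6 tcp(m) [-112.8   -7.3   73.2] F(m) [-1.7  0.7  0.7] w 0.5981608466442442 j [ 26.4  28.8 -40.5  55.6 -48.8 -63.1]
tool in machine
 [[-0.003 -0.766  0.642]
 [-1.     0.003 -0.001]
 [-0.001 -0.642 -0.766]]
(-62,4,74) -> [-11.4 -39.4  32. ]
```

View pics/w3.png

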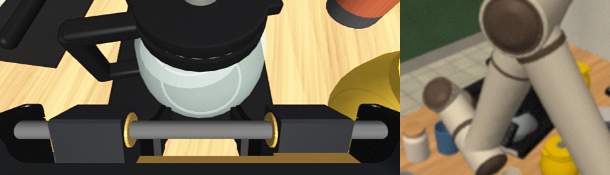

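The carafe sits centred between the two fingertips with contact just starting. I'll push gently.

```bash
python3 -m creep '[[-1,-3.1,2.6,0,0,0,0.6],[-1,-3.1,2.6,0,0,0,0.6],[-1,-3.1,2.6,0,0,0,0.6],[-1,-3.1,2.6,0,0,0,0.6],[-1,-3.1,2.6,0,0,0,0.6],[-1,-3.1,2.6,0,0,0,0.6],[-1,-3.1,2.6,0,0,0,0.6],[-1,-3.1,2.6,0,0,0,0.6],[-1,-3.1,2.6,0,0,0,0.6],[0,0,0,0,0,0,0.6]]'
python3 st.py "(-62,4,74)"
```

```text
time_s: 11.95
tcp_pos: [0.5829, -0.066, 0.0729]
ee_rot: [[-0.98, -0.151, 0.127], [-0.198, 0.751, -0.63], [-0.001, -0.643, -0.766]]
wrist_force: [-0.6, 3.4, 2.7]
gripper_width: 0.598
t 11.95 tcp(m) [-76.5   1.4  72.9] F(m) [-3.5  0.1  2.7] w 0.5976410769497967 j [ 21.6  29.2 -40.2  59.3 -47.4 -61.9]
tool in machine
 [[-0.002 -0.766  0.643]
 [-1.     0.002 -0.001]
 [-0.001 -0.643 -0.766]]
(-62,4,74) -> [ -2.6 -11.8   8.4]
```

Light sliding force. I'll continue in small steps until the stop shows.

```bash
python3 -m creep '[[0,-1.5,1.3,0,0,0,0.6],[0,-1.5,1.3,0,0,0,0.6],[0,-1.5,1.3,0,0,0,0.6],[0,-1.5,1.3,0,0,0,0.6],[0,-1.5,1.3,0,0,0,0.6],[0,-1.5,1.3,0,0,0,0.6],[0,0,0,0,0,0,0.6],[0,0,0,0,0,0,0.6],[0,0,0,0,0,0,0.6],[0,0,0,0,0,0,0.6]]'
python3 st.py "(-62,4,74)"
```

```text
time_s: 13.2
tcp_pos: [0.5857, -0.0771, 0.0728]
ee_rot: [[-0.98, -0.151, 0.129], [-0.199, 0.751, -0.629], [-0.001, -0.642, -0.766]]
wrist_force: [0.0, 5.0, 3.5]
gripper_width: 0.602
t 13.2 tcp(m) [-65.    1.9  72.8] F(m) [-4.9  1.   3.5] w 0.6020877272492636 j [ 20.   29.1 -40.4  60.7 -46.8 -61.8]
tool in machine
 [[-0.001 -0.766  0.642]
 [-1.     0.002  0.   ]
 [-0.001 -0.642 -0.766]]
(-62,4,74) -> [-2.1 -3.1  1. ]
```

```bash
python3 -m creep '[[0,-1.2,1,0,0,0,0.6],[0,-1.2,1,0,0,0,0.6],[0,-1.2,1,0,0,0,0.6],[0,-1.2,1,0,0,0,0.6],[0,0,0,0,0,0,0.6],[0,0,0,0,0,0,0.6],[0,0,0,0,0,0,0.6],[0,0,0,0,0,0,0.6],[0,0,0,0,0,0,0.6],[0,0,0,0,0,0,0.6]]'
python3 st.py "(-62,4,74)"
```

```text
time_s: 14.45
tcp_pos: [0.5877, -0.0801, 0.0728]
ee_rot: [[-0.979, -0.153, 0.133], [-0.203, 0.753, -0.626], [-0.004, -0.64, -0.769]]
wrist_force: [-8.5, 18.4, 9.7]
gripper_width: 0.602
t 14.45 tcp(m) [-61.6   3.3  72.8] F(m) [-19.7  -4.6   9.7] w 0.6015286437021453 j [ 19.4  29.  -40.5  61.4 -46.3 -61.7]
tool in machine
 [[ 0.003 -0.769  0.64 ]
 [-1.     0.     0.005]
 [-0.004 -0.64  -0.769]]
(-62,4,74) -> [-0.7 -0.5 -1.1]
```

```bash
python3 -m creep '[[1,0,0,0,0,0,0.6],[1,0,0,0,0,0,0.6],[1,0,0,0,0,0,0.6],[0,-0.4,0.3,0,0,0,0.6],[0,-0.4,0.3,0,0,0,0.6],[0,0,0,0,0,0,0.6],[0,0,0,0,0,0,0.6],[0,0,0,0,0,0,0.6],[0,0,0,0,0,0,0.6],[0,0,0,0,0,0,0.6]]'
python3 st.py "(-62,4,74)"
```

```text
time_s: 15.7
tcp_pos: [0.5874, -0.08, 0.073]
ee_rot: [[-0.978, -0.154, 0.138], [-0.206, 0.755, -0.623], [-0.008, -0.638, -0.77]]
wrist_force: [-1.2, 17.5, 6.2]
gripper_width: 0.6
t 15.7 tcp(m) [-61.8   3.   73. ] F(m) [-17.3   2.4   6.2] w 0.6000028728959026 j [ 19.3  28.8 -40.8  61.8 -45.9 -62. ]
tool in machine
 [[ 0.006 -0.77   0.638]
 [-1.     0.     0.01 ]
 [-0.008 -0.638 -0.77 ]]
(-62,4,74) -> [-1.  -0.5 -0.9]
```

```bash
python3 -m creep '[[0,7,-6,0,0,0,0.6],[0,15,-13,0,0,0,0.6],[0,15,-13,0,0,0,0.6],[0,15,-13,0,0,0,0.6],[0,15,-13,0,0,0,0.6],[0,-26,-31,0,0,0,0.6],[0,-26,-31,0,0,0,0.3],[0,-26,-31,0,0,0,0],[0,-26,-31,0,0,0,0],[0,0,0,0,0,0,0]]'
python3 st.py
python3 chk.py "(312,143,.158)" >/tmp/o; head -2 /tmp/o
python3 - <<'E'
from h import *
c=capture("wrist");cv2.imwrite("pics/w4.png",c["color"])
T=capture("top");cv2.imwrite("pics/t4.png",T["color"])
exec(open("chk.py").read().split("for an")[0])
for d in(0,.005,.01): print(d,"knob/lid",P((-d,0,.158)),P((-d-.04,0,.15)),"belly",P((-d-.06,0,.081)))
E
```

```text
time_s: 16.95
tcp_pos: [0.5662, 0.0012, 0.2381]
ee_rot: [[-0.981, -0.147, 0.128], [-0.195, 0.753, -0.629], [-0.004, -0.642, -0.767]]
wrist_force: [-0.5, -0.0, -0.8]
gripper_width: 0.23
t 16.95 tcp(m) [-145.6   -1.4  238.1] F(m) [-0.1 -0.5 -0.8] w 0.22960096188809095 j [ 32.8  18.2 -26.7  40.2 -67.9 -44.8]
tool in machine
 [[-0.005 -0.767  0.642]
 [-1.     0.006  0.   ]
 [-0.004 -0.642 -0.767]]
0 [[342.7, 149.1], [292.7, 149.5], [298.5, 187.6], [338.9, 187.3]]
0.03 [[347.2, 151.3], [297.0, 153.0], [302.0, 190.6], [342.6, 189.2]]
0 knob/lid [316.5 127.9] [316.6 166.8] belly [317.2 214.6]
0.005 knob/lid [316.5 131.9] [316.5 171.3] belly [317.2 218.7]
0.01 knob/lid [316.5 136.1] [316.5 175.9] belly [317.2 222.9]
```

View pics/w4.png

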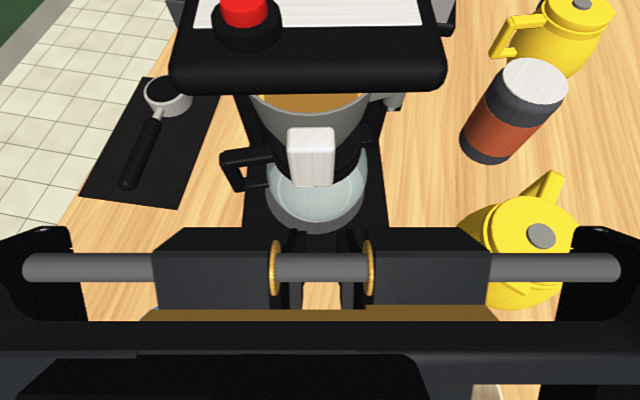

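Basket lip is square and shut, and the carafe is centred (belly at column 317, deck centre about 315), so both are in place. Next is the button: go above it and measure.

```bash
python3 -m creep '[[0,-32,-38,0,0,0,0],[0,-32,-38,0,0,0,0],[0,-32,-38,0,0,0,0],[0,0,0,-10,0,0,0],[0,0,0,-10,0,0,0],[0,0,0,-10,0,0,0],[0,0,0,-10,0,0,0],[-15,-28,0,0,0,0,0],[-15,-28,0,0,0,0,0],[-15,-28,0,0,0,0,0]]'
python3 st.py
python3 - <<'E'
from h import *
exec(open("chk.py").read().split("for an")[0])
S=capture("top");h=cv2.cvtColor(c["color"],cv2.COLOR_BGR2HSV)
for n,C in(("wrist",c),("top",S)):
    h=cv2.cvtColor(C["color"],cv2.COLOR_BGR2HSV);m=(((h[...,0]<6)|(h[...,0]>174))&(h[...,1]>180)&(h[...,2]>110)).astype(np.uint8)
    k,l,st,ce=cv2.connectedComponentsWithStats(m);print(n,[(st[i].tolist(),ce[i].round(1).tolist()) for i in range(1,k) if st[i][4]>15],[(d["xy"],d["p"]) for d in find_in(n,"start_top")[:2]])
    for i in range(1,k):
        if st[i][4]>15:
            q=atz(C,ce[i],.283);print(q,Rm.T@(q[:2]-p[:2]))
cv2.imwrite("pics/w5.png",c["color"])
E
```

```text
time_s: 18.4
tcp_pos: [0.6268, -0.0735, 0.3826]
ee_rot: [[-0.981, -0.196, -0.004], [-0.196, 0.981, -0.0], [0.004, 0.001, -1.0]]
wrist_force: [1.2, -0.2, -0.1]
gripper_width: 0.009
t 18.4 tcp(m) [-60.3  43.  382.6] F(m) [ 0.4  1.1 -0.1] w 0.008504634616327267 j [  8.   19.7  19.2  -0.  -89.8   3.4]
tool in machine
 [[-0.004 -1.    -0.001]
 [-1.     0.004 -0.004]
 [ 0.004  0.001 -1.   ]]
wrist [([303, 126, 33, 35, 914], [318.9, 143.0])] [([320.3, 143.7], 0.71)]
[ 0.63766785 -0.12278308  0.283     ] [-0.00986066  0.04376222]
top [] []
```

View pics/w5.png

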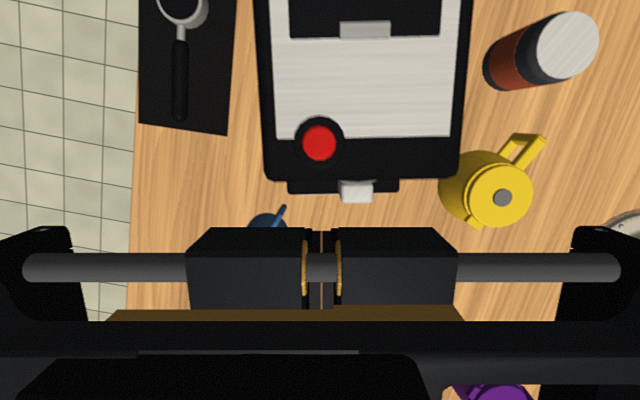

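Button at (319,143) agrees with the earlier measurement to 2 mm: (-10,44) in the machine frame. I'll move over it and descend.

```bash
python3 -m creep '[[0,-25,0,0,0,0,0],[0,-25,0,0,0,0,0],[0,0,30,0,0,0,0],[0,0,30,0,0,0,0],[0,0,15,0,0,0,0],[0,0,4,0,0,0,0],[0,0,4,0,0,0,0],[0,0,4,0,0,0,0],[0,0,0,0,0,0,0],[0,0,0,0,0,0,0]]'
python3 st.py
```

```text
time_s: 19.85
tcp_pos: [0.6366, -0.1215, 0.2982]
ee_rot: [[-0.98, -0.197, 0.001], [-0.197, 0.98, -0.0], [-0.001, -0.0, -1.0]]
wrist_force: [-0.2, -0.0, -0.4]
gripper_width: 0.006
t 19.85 tcp(m) [-11.3  43.  298.2] F(m) [-0.  -0.2 -0.4] w 0.005994939114141212 j [  3.5  22.2  11.4   0.  -79.2   7.9]
tool in machine
 [[-0.003 -1.     0.   ]
 [-1.     0.003  0.001]
 [-0.001 -0.    -1.   ]]
```

```bash
python3 -m creep '[[0,-1,2,0,0,0,0],[0,0,2,0,0,0,0],[0,0,2,0,0,0,0],[0,0,2,0,0,0,0],[0,0,2,0,0,0,0],[0,0,1,0,0,0,0],[0,0,1,0,0,0,0],[0,0,0,0,0,0,0],[0,0,0,0,0,0,0],[0,0,0,0,0,0,0]]'
python3 st.py|head -1
```

```text
time_s: 21.1
tcp_pos: [0.6367, -0.1225, 0.2865]
ee_rot: [[-0.98, -0.197, 0.001], [-0.197, 0.98, -0.0], [-0.001, -0.0, -1.0]]
wrist_force: [-1.6, 0.6, 5.4]
gripper_width: 0.007
t 21.1 tcp(m) [-10.3  42.9 286.5] F(m) [-0.9 -1.4  5.4] w 0.007494040662791966 j [  3.4  22.5  10.2   0.  -77.7   8. ]
```

```bash
python3 -m creep '[[0,0,1,0,0,0,0],[0,0,1,0,0,0,0],[0,0,1,0,0,0,0],[0,0,1,0,0,0,0],[0,0,0,0,0,0,0],[0,0,0,0,0,0,0],[0,0,0,0,0,0,0],[0,0,0,0,0,0,0],[0,0,0,0,0,0,0],[0,0,0,0,0,0,0]]'
python3 st.py|head -1
```

```text
time_s: 22.35
tcp_pos: [0.6368, -0.1226, 0.2863]
ee_rot: [[-0.98, -0.198, 0.004], [-0.198, 0.98, -0.001], [-0.004, -0.002, -1.0]]
wrist_force: [-5.2, 3.6, 15.2]
gripper_width: 0.008
t 22.35 tcp(m) [-10.2  42.9 286.3] F(m) [-4.5 -4.4 15.2] w 0.007591890175040772 j [  3.4  22.4  10.    0.1 -77.4   8. ]
```

```bash
python3 -m creep '[[0,0,-2,0,0,0,0],[0,0,-2,0,0,0,0],[0,0,-3,0,0,0,0],[0,0,0,0,0,0,0],[0,0,0,0,0,0,0],[0,0,0,0,0,0,0],[0,0,0,0,0,0,0],[0,0,0,0,0,0,0],[0,0,0,0,0,0,0],[0,0,0,0,0,0,0]]'
python3 st.py|head -1
python3 -m creep '[[0,0,-1,0,0,0,0],[0,0,-0.5,0,0,0,0],[0,0,0,0,0,0,0],[0,0,0,0,0,0,0],[0,0,0,0,0,0,0],[0,0,0,0,0,0,0],[0,0,0,0,0,0,0],[0,0,0,0,0,0,0],[0,0,0,0,0,0,0],[0,0,0,0,0,0,0]]' >/dev/null
python3 st.py|head -1
```

```text
time_s: 23.6
tcp_pos: [0.6367, -0.1225, 0.2888]
ee_rot: [[-0.98, -0.197, 0.0], [-0.197, 0.98, -0.0], [-0.0, -0.0, -1.0]]
wrist_force: [-1.1, -0.2, 3.6]
gripper_width: 0.006
t 23.6 tcp(m) [-10.3  42.9 288.8] F(m) [-0.  -1.2  3.6] w 0.00568902942354089 j [  3.4  22.4  10.5   0.  -78.    8. ]
t 24.85 tcp(m) [-10.3  42.9 290.3] F(m) [ 0.8 -1.9  2.8] w 0.005095068492883776 j [  3.4  22.4  10.7   0.  -78.2   8. ]
```

Spring force falls steadily on release and extrapolates to 5 N right at the hard stop (z≈286.3 mm), so the button was fully down. Now I'll back off and do the last check.

```bash
python3 -m creep '[[0,0,-5,0,0,0,0],[0,0,-10,0,0,0,0],[0,0,-25,0,0,0,0],[0,0,-30,0,0,0,0],[0,0,-30,0,0,0,0],[0,25,-10,0,0,0,0],[0,30,0,0,0,0,0],[0,30,0,0,0,0,0],[0,30,0,0,0,0,0],[0,0,0,0,0,0,0]]'
python3 st.py|head -1
python3 - <<'E'
from h import *
c=capture("wrist");s=capture("top")
cv2.imwrite("pics/w6.png",np.hstack([c["color"][:240,120:560],s["color"][90:330,200:480]]))
E
```

```text
time_s: 26.1
tcp_pos: [0.6138, -0.0078, 0.4009]
ee_rot: [[-0.98, -0.2, 0.001], [-0.2, 0.98, 0.001], [-0.001, 0.001, -1.0]]
wrist_force: [0.3, -0.3, 0.4]
gripper_width: 0.003
t 26.1 tcp(m) [-127.3   43.4  400.9] F(m) [0.3 0.2 0.4] w 0.0029026797611982885 j [ 14.3  17.6  18.7  -0.  -91.1  -2.8]
```

View pics/w6.png

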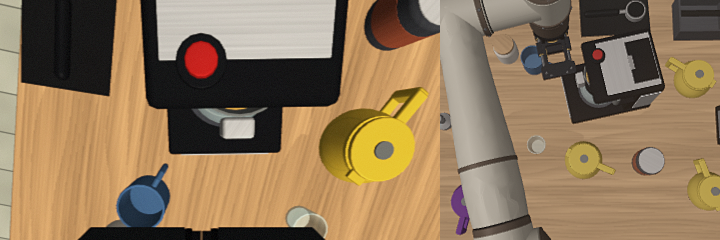

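The view shows the basket shut, the carafe under the head, the button back up, and the mug and glass where they were. Handing in.

```bash
python3 -c "
from station import finish_job
print(finish_job())"
```

```text
the job is handed in; nothing more can be done
None
```

I shut the filter basket, slid the carafe home, then pressed the red start button and let go. I handed the job in at about 26 s with the arm clear; no verdict was reported.

- **Basket:** I pushed the lip with shut fingertips until it stopped, at about 14 N. The fingertip stopped within 1 mm of where the shut position should be. The camera afterwards showed the lip square to the front; it sat about 5 mm off the predicted sideways position. The head was off the same way, so I put it down to calibration.
- **Carafe:** I slid it upright with the two fingertips spread. The force was 3–5 N while sliding, then rose to 17–20 N at the stop, about 2 mm from the predicted spot. A small sideways nudge did not shift it. In the camera it looked centred on the deck to within about 2 mm.
- **Button:** I pressed it until it bottomed out at about 15 N. On release the spring force fell steadily, consistent with about 5 N at full travel. The last picture shows it back up.
- **Other things:** The blue mug and shot glass looked unmoved in the last views, and nothing was down. I did not measure any of the bystanders again. The arm hid part of the counter, so the white mug, milk jug and tamper were not seen at the end.

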